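# Put the skiving machine's feed rollers away

## Task

The leather-skiving machine has been serviced: put its four knurled steel feed rollers away in the round wooden cups, each in the cup of its own size (smallest roller in the smallest cup, and so on up to the largest in the largest), standing upright on the cup's floor. Set every roller down rather than dropping it, and leave the thread spool and the green tin where they stand.

Things in the scene. Friction and masses are not known exactly. Their poses are not given: they have to be found in the camera images.
- roller_26_center (a point): the smallest of the four loose knurled steel feed rollers: an upright solid cylinder 26 mm in diameter and 40 mm tall, with a dark 12 mm bore mark on its top face; standing on the bench at the start. The point is its centre, 20 mm above its underside; z is its axis, pointing up. All four rollers are equally tall and differ only in diameter (26, 38, 50, 62 mm). Mass 0.1 to 0.6 kg.
- roller_38_center (a point): the second smallest of the four loose knurled steel feed rollers: an upright solid cylinder 38 mm in diameter and 40 mm tall, with a dark 12 mm bore mark on its top face; standing on the bench at the start. The point is its centre, 20 mm above its underside; z is its axis, pointing up. All four rollers are equally tall and differ only in diameter (26, 38, 50, 62 mm). Mass 0.1 to 0.6 kg.
- roller_50_center (a point): the second largest of the four loose knurled steel feed rollers: an upright solid cylinder 50 mm in diameter and 40 mm tall, with a dark 12 mm bore mark on its top face; standing on the bench at the start. The point is its centre, 20 mm above its underside; z is its axis, pointing up. All four rollers are equally tall and differ only in diameter (26, 38, 50, 62 mm). Mass 0.1 to 0.6 kg.
- roller_62_center (a point): the largest of the four loose knurled steel feed rollers: an upright solid cylinder 62 mm in diameter and 40 mm tall, with a dark 12 mm bore mark on its top face; standing on the bench at the start. The point is its centre, 20 mm above its underside; z is its axis, pointing up. All four rollers are equally tall and differ only in diameter (26, 38, 50, 62 mm). Mass 0.1 to 0.6 kg.
- cup_26: the smallest of the four round, shallow, wooden storage cups (dark rim, lighter brown floor), fixed to the bench; it belongs to the smallest roller (26 mm). Round flat recess 42 mm in diameter (8 mm of room all round its roller), outside diameter 56 mm, rim 9 mm above the bench, recess floor 4 mm above the bench. Origin: its centre, at bench level; z up.
- cup_38: the second smallest of the four round, shallow, wooden storage cups (dark rim, lighter brown floor), fixed to the bench; it belongs to the second smallest roller (38 mm). Round flat recess 54 mm in diameter (8 mm of room all round its roller), outside diameter 68 mm, rim 9 mm above the bench, recess floor 4 mm above the bench. Origin: its centre, at bench level; z up.
- cup_50: the second largest of the four round, shallow, wooden storage cups (dark rim, lighter brown floor), fixed to the bench; it belongs to the second largest roller (50 mm). Round flat recess 66 mm in diameter (8 mm of room all round its roller), outside diameter 80 mm, rim 9 mm above the bench, recess floor 4 mm above the bench. Origin: its centre, at bench level; z up.
- cup_62: the largest of the four round, shallow, wooden storage cups (dark rim, lighter brown floor), fixed to the bench; it belongs to the largest roller (62 mm). Round flat recess 78 mm in diameter (8 mm of room all round its roller), outside diameter 92 mm, rim 9 mm above the bench, recess floor 4 mm above the bench. Origin: its centre, at bench level; z up.
- spool_center (a point): a spool of thread that stays where it is: black flanges, white and grey winding, 38 mm in diameter, 60 mm tall, standing loose between the rollers and cups. The point is its centre, 30 mm above the bench.
- tin_center (a point): a small round green tin with a brass lid that stays where it is: 42 mm in diameter, 46 mm tall, standing loose between the rollers and cups. The point is its centre, 23 mm above the bench.
There are look-alikes about, which are no part of the job. What is shaped like the part that bears roller_38_center but blue is not meant.

How it is judged:
By the outcome, as a careful person would: the job done as asked, in the order asked, and still so for the second after the job is handed in, with the robot touching nothing.
It also fails if it takes over 109 s, if anything falls off the work surface, if the arm or the gripper's body presses on something with over 40 N, if the wrist force passes 120 N, or if a joint passes its speed limit or range.

## Robot

A 6-joint arm with a two-finger parallel gripper is mounted at the origin on the work surface. World frame = base frame: x ahead of the robot, y to its left, z up, the work surface at z = 0. Lengths are in m, angles in degrees, forces in N, time in s.
With the tool pointing down it reaches from about 0.225 to 0.875 m from the base axis. Payload 3.4 kg.
Tool frame: the origin (TCP) lies midway between the tips of the shut fingers; the grasp point (between the pads) lies env.tcp_to_grasp behind it (env.tcp_to_grasp is the distance from the TCP to the grasp point, in m); z points along the fingers, y is the line along which they close (so a half turn about z gives the same grasp; the last joint's range is limited). The gripper opens to 85 mm and grips with 20 to 120 N. Pads are 22 mm wide; open, the fingers measure 114 mm over their backs; the gripper's body (76 mm by 85 mm) begins 54 mm behind the grasp point. The pads swing forward as they close: fully open they stand 13 mm farther back than shut.
Start: joints at [-83.938, 15.808, 86.224, -0, 77.962, -6.933], TCP at [0.129, -0.56, 0.209] pointing down, gripper open.
Joint ranges: [-165.64, 165.64], [-43.16, 119.46], [12.63, 154.43], [-67.54, 247.53], [6.08, 155.33], [-154.97, 154.97]. Speed limits (degrees/s): [147.25, 147.25, 180, 180, 180, 180].

## Interface

Orientations are given as [roll, pitch, yaw] about the fixed x, y, z axes, in that order (R = Rz(yaw) Ry(pitch) Rx(roll)).
In Python, from cell import env, optics, order gives the robot as it stands.
- The arm moves only by the shell command python3 -m pendant 'ROWS' [OPENING]. ROWS is JSON, a list that holds one entry, the list of rows, each a list of 4 numbers: the shift along the tool's x, y, z normalised to -1 to 1, where 1 is 20 cm, then the turn about the tool's z normalised to -1 to 1, where 1 is 90 degrees. A call has 1 to 10 rows; each row is the pose to reach, as a shift and turn from the pose commanded when the call began, along the tool's axes at that moment; what a row does not reach only later rows make up. A row lasts 1/8 s, in which the tool goes at most 62.5 mm and 10.7 degrees, less where a joint would pass 70% of its speed; a pose out of reach is approached as far as the arm can. A call with a number of a shift or a turn outside -1 to 1 is refused whole. A call with a gripper value outside its range is refused whole. OPENING is the opening, from -1 (shut) to 1 (fully open), set as the call begins (- or left out, the last holds). The fingers move at their own pace and stop on an object; the grip force is fixed at half the most. Time passes only in rows, so rows that repeat a pose let the fingers close. It gives the time, the measured TCP pose, the force, the opening and the grip force at its end, in the units of the state.
- env.observe(): the state, without advancing time (a new reading comes with each control period).
- optics.grab_frame(name): name is "scene" or "side" or "wrist"; returns the picture (480x640x3 uint8, red, green, blue); there is no depth.
- optics.camera_info(name): a dict with "fx", "fy", "cx", "cy" (pixels), "R" (3x3) and "t" (3): a world point X has camera coordinates R X + t. Camera axes: x right, y down, z forward; pixel columns grow to the right and rows downward; lengths in m; the calibration is good to about 2 mm. A picture is of the moment at which its call begins: read the wrist's pose just before it. camera_info takes no time and is no camera call; for the wrist camera it gives the pose at the moment of the call.
- order.hand_in(): hands the job in; it is judged then, once.
The state is a dict: "t": time; "qpos": joint angles; "dq": joint speeds; "tau": joint torques, N m; "position": TCP position; "tool_rot": TCP orientation; "contact_force": force on the tool from outside, world axes, zero at the start; "torque": the same for the moment, N m; "grip_width": finger opening in m; "finger_force": force on a finger pad.
Only numpy, scipy, OpenCV 4.12 (cv2) and the standard library are available. Lean on these libraries where they do the work, as an engineer would, in place of code of your own. Each camera call takes 0.05 s, during which the arm holds its last target. There are 200 camera calls.

## Working session

There is one attempt and no reset: what is moved stays moved. The work goes in short steps, Python scripts to look and compute and a shell command to move; the robot and the scene stay as the last step left them, time stands still between calls to the robot, and variables do not carry over. Pictures are saved under pics/ and viewed, at most 14 in all, crops included, and the job is handed in when it is done.

```bash
mkdir -p pics; ls; python3 - <<'E'
from cell import env, optics, order
import cv2
s=env.observe();print(s,env.tcp_to_grasp)
for n in("scene","side"):
    cv2.imwrite(f"pics/{n}0.png",optics.grab_frame(n)[:,:,::-1]); c=optics.camera_info(n);print(n,c)
E
```

```text
pics
{'t': 0.0, 'qpos': array([-8.39412114e+01,  1.58465067e+01,  8.62964759e+01,  7.35181493e-04,
        7.79630579e+01, -6.93253930e+00]), 'dq': array([-0.04273168,  0.07332454, -0.00382283,  0.03697367,  0.05303883,
       -0.00907159]), 'tau': array([ 1.05314706e-03, -4.16774333e+01, -2.45803142e+01, -3.35227833e-04,
        1.05753084e-02, -5.31011480e-06]), 'position': array([ 0.12920158, -0.55969373,  0.20854213]), 'tool_rot': array([-1.79894822e+02, -1.35126240e-02,  1.29911615e+01]), 'contact_force': array([ 0.08253955, -0.49202901, -0.86268053]), 'torque': array([ 0.04486385,  0.04272581, -0.04706154]), 'finger_force': 0.0, 'grip_width': 0.08557953477348504} 0.0187
scene {'fx': 510.075247005096, 'fy': 510.075247005096, 'cx': 325.1163136630625, 'cy': 244.61363498949393, 'R': array([[ 0.27473785,  0.96140172,  0.0150284 ],
       [ 0.62120465, -0.16554707, -0.76596276],
       [-0.73391001,  0.21977468, -0.64270926]]), 't': array([-0.1779089 , -0.30929208,  1.28775004])}
side {'fx': 475.9448869202086, 'fy': 475.9448869202086, 'cx': 320.1853818824688, 'cy': 233.84932514211476, 'R': array([[ 0.98742503, -0.15781014,  0.00936864],
       [-0.10111416, -0.67600877, -0.72992333],
       [ 0.12152258,  0.71979727, -0.68346482]]), 't': array([-0.55823675,  0.08375945,  0.71662394])}
```

View pics/scene0.png

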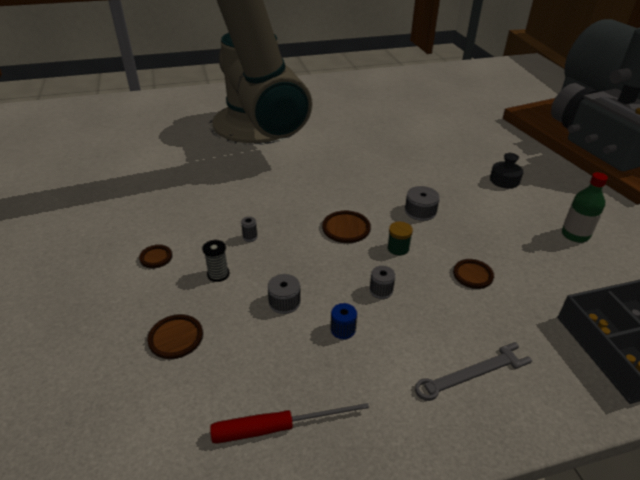

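View pics/side0.png

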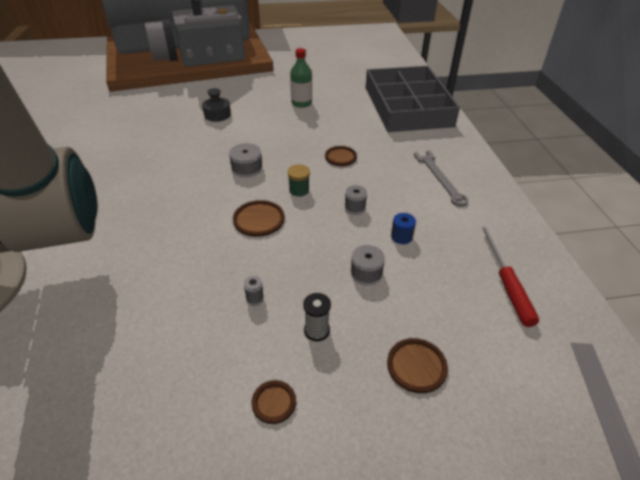

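The scene picture shows four grey rollers: smallest (249,221), second (382,273), third (284,283) and largest (422,192). The cups are at (156,256), (474,273), (347,226) and (175,335). The spool is at (215,260) and the tin at (400,238). The blue cylinder at (343,320) is the look-alike. The grey one at (382,280) is therefore the 38 mm candidate, because it isn't blue. I'll measure positions and make the confirming crop.

```bash
cat > h.py <<'E'
from cell import env, optics, order
import cv2, numpy as np
def ray(c,uv,z):
    d=c["R"].T@np.array([(uv[0]-c["cx"])/c["fx"],(uv[1]-c["cy"])/c["fy"],1]); o=-c["R"].T@c["t"]
    return (o+d*(z-o[2])/d[2])[:2]
def proj(c,X):
    p=c["R"]@X+c["t"]; return np.array([c["fx"]*p[0]/p[2]+c["cx"],c["fy"]*p[1]/p[2]+c["cy"]])
E
python3 - <<'E'
from h import *
tops={'r26':((249,219),(253,282),.04),'r38':((382,272),(356,191),.04),'r50':((284,283),(368,254),.04),'r62':((422,193),(245,152),.04),'blue':((344,311),(403,220),.04),'spool':((214,246),(317,302),.06),'tin':((400,229),(299,172),.046)}
cups=[((156,256),(274,401)),((474,273),(341,156)),((347,226),(259,218)),((175,335),(418,365))]
cs=[optics.camera_info(n) for n in("scene","side")]
im=[cv2.imread(f"pics/{n}0.png") for n in("scene","side")]
for k,(a,b,z) in tops.items(): print(k,ray(cs[0],a,z).round(4),ray(cs[1],b,z).round(4))
for uvs in cups:
    for c,i,uv in zip(cs,im,uvs):
        hsv=cv2.cvtColor(i,cv2.COLOR_BGR2HSV)
        m=((hsv[...,1]>105)&(hsv[...,0]<20)).astype(np.uint8)
        n,l,st,ce=cv2.connectedComponentsWithStats(m); q=l==l[uv[1],uv[0]]
        ct=max(cv2.findContours(q.astype(np.uint8),0,1)[0],key=len)[:,0]
        w=np.array([ray(c,p,.009) for p in ct],np.float32); (x,r)=cv2.minEnclosingCircle(w)
        print(uv,np.round(x,4),"dia",round(2*r,4))
cv2.imwrite("pics/crop.png",np.hstack([cv2.resize(im[0][180:360,220:460],None,fx=1.65,fy=1.65),cv2.resize(im[1][130:310,220:460],None,fx=1.65,fy=1.65)]))
E
```

```text
r26 [ 0.4505 -0.086 ] [ 0.4535 -0.0889]
r38 [0.6426 0.0949] [0.644  0.0958]
r50 [ 0.6266 -0.0608] [ 0.6292 -0.0587]
r62 [0.4533 0.2493] [0.4568 0.2471]
blue [0.7065 0.0113] [0.7041 0.009 ]
spool [ 0.5342 -0.155 ] [ 0.5358 -0.1544]
tin [0.5539 0.1615] [0.5512 0.1583]
(156, 256) [ 0.4717 -0.2544] dia 0.0589
(274, 401) [ 0.466  -0.2576] dia 0.0543
(474, 273) [0.6539 0.2564] dia 0.0713
(341, 156) [0.6476 0.2543] dia 0.0656
(347, 226) [0.4766 0.0893] dia 0.0955
(259, 218) [0.4699 0.0859] dia 0.09
(175, 335) [ 0.6606 -0.233 ] dia 0.082
(418, 365) [ 0.6551 -0.2353] dia 0.0786
```

View pics/crop.png

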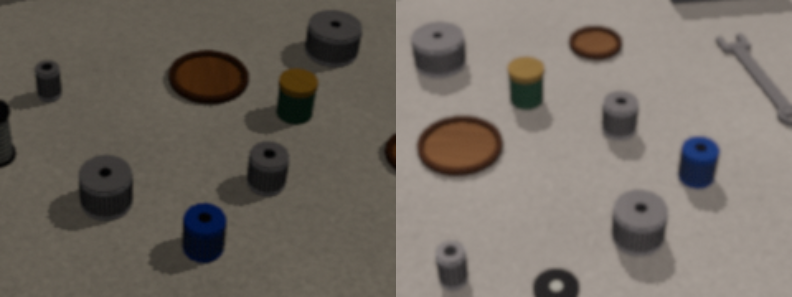

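The crop confirms that the grey knurled cylinder at scene (382,273) is the 38 mm roller, and the blue one beside it is not wanted. The 62 mm cup is at (347,226), the 50 at (175,335), the 38 at (474,273) and the 26 at (156,256). I'll set out for the 26 mm roller and turn the yaw to 0.

```bash
python3 -m pendant '[[[0.7,-0.65,0,0.144],[0.7,-0.65,0,0.144],[0.7,-0.65,0,0.144],[0.7,-0.65,0,0.144]]]' 1
python3 -m pendant '[[[0.5,-0.8,0,0],[0.5,-0.8,0,0],[0.5,-0.8,0,0],[0.5,-0.8,0,0]]]'
python3 -m pendant '[[[0.55,-0.77,0,0],[0.55,-0.77,0,0],[0.55,-0.77,0,0],[0.55,-0.77,0,0],[0.55,-0.77,0,0],[0.55,-0.77,0,0]]]'
```

```text
t: 0.6
position: [0.2378, -0.3981, 0.2093]
tool_rot: [-179.9, -0.0, 0.3]
contact_force: [-0.2, -1.5, -0.4]
grip_width: 0.0856
finger_force: 0.0
t: 1.1
position: [0.3377, -0.2394, 0.2093]
tool_rot: [-180.0, -0.0, 0.4]
contact_force: [-0.5, -0.3, 0.2]
grip_width: 0.0848
finger_force: 0.0
t: 1.85
position: [0.4456, -0.09, 0.2092]
tool_rot: [180.0, 0.0, -0.1]
contact_force: [-0.1, 0.3, -0.8]
grip_width: 0.0856
finger_force: 0.0
```

```bash
python3 - <<'E'
from h import *
s=env.observe();c=optics.camera_info("wrist");f=optics.grab_frame("wrist")
cv2.imwrite("pics/w1.png",f[:,:,::-1]);print(s["position"],c)
E
```

```text
[ 0.44560958 -0.0900076   0.20920819] {'fx': 390.00366961715315, 'fy': 390.00366961715315, 'cx': 331.55637581186267, 'cy': 239.2440049938406, 'R': array([[-2.22207271e-03, -9.99997520e-01,  1.51406734e-04],
       [-9.48386532e-01,  2.15540167e-03,  3.17109350e-01],
       [-3.17108890e-01,  5.61047926e-04, -9.48388969e-01]]), 't': array([-0.08810427,  0.38171064,  0.52113331])}
```

View pics/w1.png

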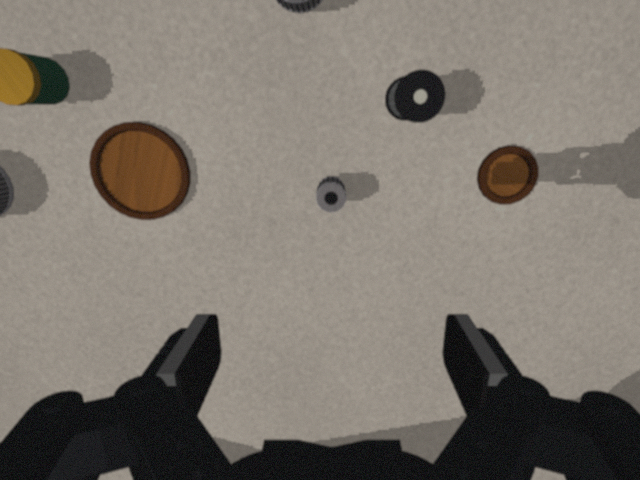

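The wrist view shows the 26 mm roller at about (331,197), the 62 mm cup at (140,170), the 26 mm cup at (508,174), the spool at (415,97) and the tin at left (25,78). I'll convert these to positions.

```bash
cat >> h.py <<'E'
def cupfit(c,f,uv,z=.009):
    hsv=cv2.cvtColor(f,cv2.COLOR_RGB2HSV)
    m=((hsv[...,1]>105)&(hsv[...,0]<20)).astype(np.uint8)
    l=cv2.connectedComponents(m)[1]
    ct=max(cv2.findContours((l==l[uv[1],uv[0]]).astype(np.uint8),0,1)[0],key=len)[:,0]
    w=np.array([ray(c,p,z) for p in ct],np.float32); x,r=cv2.minEnclosingCircle(w); return np.round(x,4),round(2*r,4)
def bore(c,f,uv,z=.04,w=9):
    g=cv2.cvtColor(f,cv2.COLOR_RGB2GRAY).astype(float)[uv[1]-w:uv[1]+w+1,uv[0]-w:uv[0]+w+1]
    m=np.clip(0.5*(g.min()+np.median(g))-g,0,None); y,x=np.mgrid[-w:w+1,-w:w+1]
    p=np.array([(m*x).sum(),(m*y).sum()])/m.sum()+uv; return p.round(1),ray(c,p,z).round(4)
E
python3 - <<'E'
from h import *
c=optics.camera_info("wrist");f=cv2.imread("pics/w1.png")[:,:,::-1].copy()
print(bore(c,f,(331,197)),cupfit(c,f,(140,170)),cupfit(c,f,(508,174)))
print("top edge L/R/bottom", [ray(c,p,.04).round(4) for p in((316,195),(347,195),(331,212))])
E
```

```text
(array([330.7, 197.8]), array([ 0.4537, -0.0882])) (array([0.4722, 0.0894]), 0.0914) (array([ 0.4676, -0.2531]), 0.0548)
top edge L/R/bottom [array([ 0.4562, -0.0755]), array([ 0.4561, -0.1024]), array([ 0.441 , -0.0884])]
```

```bash
python3 -m pendant '[[[0.04,-0.01,0.3,0],[0.04,-0.01,0.6,0],[0.04,-0.01,0.75,0],[0.04,-0.01,0.85,0],[0.04,-0.01,0.93,0],[0.04,-0.01,0.99,0],[0.04,-0.01,0.99,0],[0.04,-0.01,0.99,0]]]'
python3 -m pendant '[[[0,0,0,0],[0,0,0,0],[0,0,0,0],[0,0,0,0],[0,0,0,0],[0,0,0,0]]]' -1
```

```text
t: 2.9
position: [0.4547, -0.0866, 0.0119]
tool_rot: [180.0, -0.1, 0.0]
contact_force: [0.2, -0.2, 0.5]
grip_width: 0.0854
finger_force: 0.0
t: 3.65
position: [0.4547, -0.0861, 0.0118]
tool_rot: [180.0, -0.1, 0.0]
contact_force: [-0.1, -0.2, 5.7]
grip_width: 0.0222
finger_force: 58.5
```

```bash
python3 -m pendant '[[[0,0,0,0],[0,0,-0.05,0],[0,0,-0.1,0],[0,0,-0.1,0]]]'
```

```text
t: 4.15
position: [0.455, -0.0863, 0.0323]
tool_rot: [180.0, -0.1, 0.0]
contact_force: [-0.2, 1.1, -1.0]
grip_width: 0.0226
finger_force: 58.7
```

```bash
python3 - <<'E'
from h import *
f=optics.grab_frame("side")[:,:,::-1];g=optics.grab_frame("wrist")[:,:,::-1]
cv2.imwrite("pics/a1.png",np.hstack([cv2.resize(f[210:360,180:340],(400,375)),cv2.resize(g[200:480,180:480],(400,375))]))
E
```

```text
(no output)
```

View pics/a1.png

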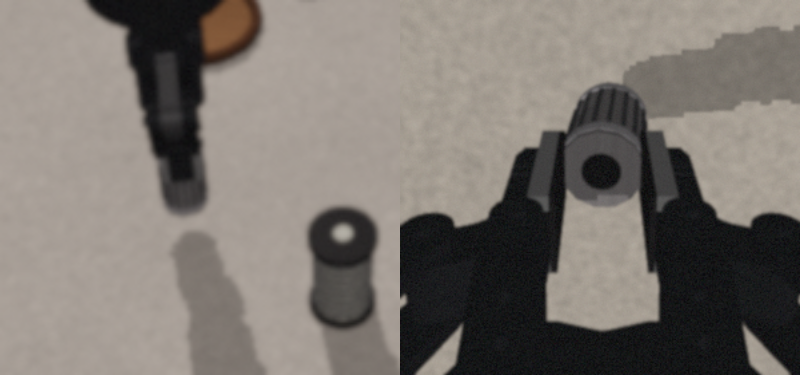

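Crop: the roller is held upright and clear of the bench. Its bore is at wrist pixel (330,328). I'll measure the in-hand offset.

```bash
python3 - <<'E'
from h import *
s=env.observe();c=optics.camera_info("wrist");f=optics.grab_frame("wrist")
print(s["position"],bore(c,f,(330,328),z=.0605,w=16))
E
```

```text
[ 0.4542714  -0.08602864  0.03154351] (array([331.1, 327.6]), array([ 0.4538, -0.0849]))
```

```bash
python3 -m pendant '[[[0,0,-0.3,0],[0,0,-0.5,0],[0.03,0.25,-0.5,0],[0.05,0.5,-0.5,0],[0.06,0.7,-0.5,0],[0.07,0.84,-0.5,0],[0.07,0.84,-0.4,0],[0.07,0.84,-0.3,0],[0.07,0.84,-0.2,0],[0.07,0.84,-0.2,0]]]'
python3 - <<'E'
from h import *
s=env.observe();c=optics.camera_info("wrist");f=optics.grab_frame("wrist")
z=s["position"][2];print(s["position"],bore(c,f,(330,328),z=z+.0285,w=16))
cv2.imwrite("pics/a2.png",f[:,:,::-1])
E
```

```text
t: 5.55
position: [0.4668, -0.253, 0.0695]
tool_rot: [-179.8, 0.2, 0.0]
contact_force: [0.6, 0.7, -1.3]
grip_width: 0.0226
finger_force: 59.2
[ 0.46679908 -0.25296964  0.06953066] (array([330.7, 328.1]), array([ 0.4659, -0.2518]))
```

View pics/a2.png

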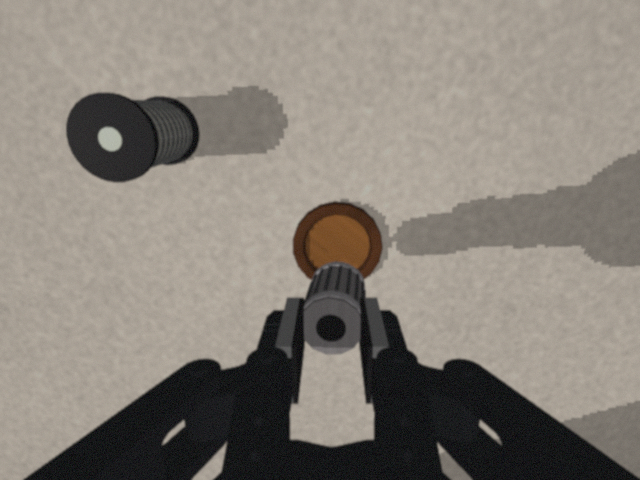

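The wrist view shows the cup centre at about (338,243) and the held roller's bore at (331,328). The spool is clear.

```bash
python3 - <<'E'
from h import *
c=optics.camera_info("wrist")
for p in((293,243),(382,243),(338,202)): print(ray(c,p,.009))
E
```

```text
[ 0.47124939 -0.22893009]
[ 0.47131652 -0.28340006]
[ 0.49693048 -0.25632856]
```

```bash
python3 -m pendant '[[[0.015,0.02,0.1,0],[0.015,0.02,0.18,0],[0.015,0.02,0.23,0],[0.015,0.02,0.26,0],[0.015,0.02,0.27,0],[0.015,0.02,0.275,0],[0.015,0.02,0.275,0]]]'
```

```text
t: 6.48
position: [0.4716, -0.2582, 0.0167]
tool_rot: [180.0, -0.0, 0.0]
contact_force: [0.4, 0.0, -0.3]
grip_width: 0.0224
finger_force: 59.2
```

```bash
python3 -m pendant '[[[-0.005,0,0.004,0],[-0.005,0,0.006,0],[-0.005,0,0.006,0]]]'
```

```text
t: 6.85
position: [0.471, -0.2583, 0.0159]
tool_rot: [180.0, -0.1, 0.0]
contact_force: [0.4, -0.4, 3.7]
grip_width: 0.0228
finger_force: 59.9
```

```bash
python3 -m pendant '[[[0,0,0,0],[0,0,0,0],[0,0,0,0],[0,0,0,0]]]' 1
python3 -m pendant '[[[0,0,-0.2,0],[0,0,-0.5,0],[0,0,-0.8,0],[0,0,-0.9,0],[0,0,-0.9,0]]]'
python3 - <<'E'
from h import *
f=optics.grab_frame("wrist")
cv2.imwrite("pics/a3.png",f[100:300,200:500,::-1])
E
```

```text
t: 7.35
position: [0.4703, -0.258, 0.015]
tool_rot: [-180.0, 0.0, 0.0]
contact_force: [-0.4, -0.6, 0.5]
grip_width: 0.0855
finger_force: 0.0
t: 7.98
position: [0.4713, -0.2587, 0.197]
tool_rot: [179.8, -0.2, 0.0]
contact_force: [-0.9, 0.8, 0.7]
grip_width: 0.0852
finger_force: 0.0
```

View pics/a3.png

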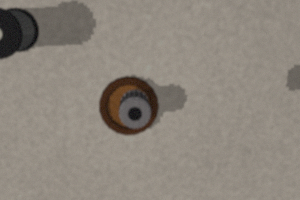

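The 26 mm roller stands inside its cup. Next is the 38 mm roller.

```bash
python3 -m pendant '[[[0.45,-0.9,0,0],[0.45,-0.9,0,0],[0.45,-0.9,0,0],[0.45,-0.9,0,0]]]'
python3 -m pendant '[[[0.41,-0.87,0,0],[0.41,-0.87,0,0],[0.41,-0.87,0,0],[0.41,-0.87,0,0],[0.41,-0.87,0,0]]]'
python3 - <<'E'
from h import *
s=env.observe();c=optics.camera_info("wrist");f=optics.grab_frame("wrist")
cv2.imwrite("pics/b1.png",f[:,:,::-1]);p=proj(c,np.array([.643,.0953,.04])).astype(int);print(s["position"],p,bore(c,f,p,w=12))
p=proj(c,np.array([.652,.255,.004])).astype(int);print(p,cupfit(c,f,p))
E
```

```text
t: 8.52
position: [0.5602, -0.0743, 0.1926]
tool_rot: [-179.9, 0.2, 0.3]
contact_force: [0.0, -0.6, 0.3]
grip_width: 0.0854
finger_force: 0.0
t: 9.15
position: [0.6412, 0.0952, 0.1933]
tool_rot: [179.9, 0.2, 0.1]
contact_force: [0.0, -0.4, 0.0]
grip_width: 0.0852
finger_force: 0.0
[0.64119876 0.09516913 0.193339  ] [332 208] (array([331.9, 206.7]), array([0.6448, 0.0957]))
[157 189] (array([0.6508, 0.2584]), 0.067)
```

```bash
python3 -m pendant '[[[0.01,0,0.3,0],[0.01,0,0.55,0],[0.01,0,0.7,0],[0.01,0,0.8,0],[0.01,0,0.88,0],[0.01,0,0.925,0],[0.01,0,0.925,0],[0.01,0,0.925,0]]]'
python3 -m pendant '[[[0,0,0,0],[0,0,0,0],[0,0,0,0],[0,0,0,0],[0,0,0,0],[0,0,0,0]]]' -1
python3 -m pendant '[[[0,0,0,0],[0,0,-0.05,0],[0,0,-0.2,0],[0,0,-0.4,0],[0,0,-0.5,0],[0,0,-0.5,0]]]'
python3 - <<'E'
from h import *
s=env.observe();c=optics.camera_info("wrist");f=optics.grab_frame("wrist")
z=s["position"][2]+.029;p=proj(c,np.r_[s["position"][:2],z]).astype(int);print(s["position"],p,bore(c,f,p,z=z,w=16))
cv2.imwrite("pics/b2.png",np.hstack([f[:,:,::-1],optics.grab_frame("side")[:,:,::-1]])[::2,::2])
E
```

```text
t: 10.2
position: [0.6449, 0.096, 0.0111]
tool_rot: [180.0, -0.1, 0.0]
contact_force: [0.1, 0.1, 0.2]
grip_width: 0.0849
finger_force: 0.0
t: 10.95
position: [0.6446, 0.0959, 0.011]
tool_rot: [180.0, -0.1, 0.0]
contact_force: [-0.7, -1.5, 5.7]
grip_width: 0.0347
finger_force: 59.3
t: 11.7
position: [0.6453, 0.0963, 0.1119]
tool_rot: [-180.0, -0.2, 0.0]
contact_force: [-0.1, -0.3, -2.8]
grip_width: 0.0347
finger_force: 60.2
[0.64529868 0.09633973 0.11190545] [333 326] (array([331.2, 325.8]), array([0.6455, 0.0974]))
```

View pics/b2.png

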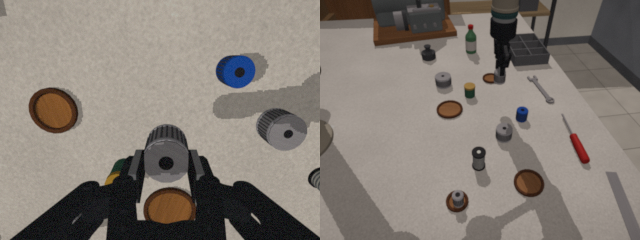

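The roller is held upright and lifted. The 38 mm cup is at the left, at wrist (107,220).

```bash
python3 -m pendant '[[[0.01,-0.25,0,0],[0.02,-0.55,0,0],[0.03,-0.8,0,0],[0.03,-0.8,0.1,0],[0.03,-0.8,0.2,0],[0.03,-0.8,0.2,0],[0.03,-0.8,0.2,0]]]'
python3 - <<'E'
from h import *
s=env.observe();c=optics.camera_info("wrist");f=optics.grab_frame("wrist")
z=s["position"][2]+.029;p=proj(c,np.r_[s["position"][:2],z]).astype(int);print(s["position"],p,bore(c,f,p,z=z,w=16))
p=proj(c,np.array([.652,.256,.009]));print("cup exp",p)
hsv=cv2.cvtColor(f,cv2.COLOR_RGB2HSV);m=((hsv[...,1]>105)&(hsv[...,0]<20)).astype(np.uint8)
n,l,st,ce=cv2.connectedComponentsWithStats(m)
for i in range(1,n):
    if st[i,4]>500:
        x,y,w,h=st[i,:4]; print(st[i]); yy=y+h/2
        q=l==i; r=np.argmax(q.sum(1)); xs=np.where(q.any(0))[0]
        print("L",ray(c,(x,np.where(q[:,x])[0].mean()),.009),"R",ray(c,(x+w-1,np.where(q[:,x+w-1])[0].mean()),.009),"T",ray(c,(np.where(q[y])[0].mean(),y),.009))
E
```

```text
t: 12.68
position: [0.65, 0.2559, 0.0696]
tool_rot: [180.0, 0.1, 0.0]
contact_force: [-0.5, -0.2, -2.0]
grip_width: 0.0348
finger_force: 60.5
[0.64997628 0.25590683 0.06964958] [333 326] (array([331.1, 325.4]), array([0.6505, 0.257 ]))
cup exp [333.00542093 245.98172164]
[ 273  194  107   89 5674]
L [0.65180853 0.29266663] R [0.65200165 0.22790386] T [0.68423153 0.26061242]
```

```bash
python3 -m pendant '[[[0.005,-0.01,0.1,0],[0.005,-0.01,0.18,0],[0.005,-0.01,0.23,0],[0.005,-0.01,0.26,0],[0.005,-0.01,0.27,0],[0.005,-0.01,0.275,0],[0.005,-0.01,0.28,0],[0.005,-0.01,0.28,0]]]'
```

```text
t: 13.72
position: [0.6516, 0.2582, 0.0152]
tool_rot: [-180.0, -0.1, 0.0]
contact_force: [-1.1, 0.2, 1.4]
grip_width: 0.0345
finger_force: 60.9
```

```bash
python3 -m pendant '[[[0,0,0,0],[0,0,0,0],[0,0,0,0],[0,0,0,0]]]' 1
python3 -m pendant '[[[0,0,-0.2,0],[0,0,-0.5,0],[0,0,-0.8,0],[0,0,-0.9,0],[0,0,-0.9,0]]]'
python3 - <<'E'
from h import *
c=optics.camera_info("wrist");f=optics.grab_frame("wrist")
print(bore(c,f,proj(c,np.array([.6516,.2585,.044])).astype(int),z=.044,w=14))
cv2.imwrite("pics/b3.png",f[100:300,200:500,::-1])
E
python3 -m pendant '[[[-0.06,0.8,0,0],[-0.06,0.8,0,0],[-0.06,0.8,0,0],[-0.06,0.8,0,0]]]'
python3 -m pendant '[[[-0.06,0.79,0,0],[-0.06,0.79,0,0],[-0.06,0.79,0,0],[-0.06,0.79,0,0],[-0.06,0.79,0,0]]]'
python3 - <<'E'
from h import *
s=env.observe();c=optics.camera_info("wrist");f=optics.grab_frame("wrist")
p=proj(c,np.array([.628,-.06,.04])).astype(int);print(s["position"],p,bore(c,f,p,w=12))
p=proj(c,np.array([.658,-.234,.004])).astype(int);print(p,cupfit(c,f,p))
E
```

```text
t: 14.22
position: [0.6511, 0.2581, 0.0141]
tool_rot: [180.0, -0.0, 0.0]
contact_force: [0.8, 0.7, -0.4]
grip_width: 0.0851
finger_force: 0.0
t: 14.85
position: [0.6522, 0.2584, 0.1966]
tool_rot: [-179.9, -0.3, 0.0]
contact_force: [0.3, -0.7, -0.3]
grip_width: 0.0856
finger_force: 0.0
(array([332.9, 212.8]), array([0.652 , 0.2586]))
t: 15.4
position: [0.6378, 0.0952, 0.1917]
tool_rot: [179.9, 0.3, -0.2]
contact_force: [0.5, -0.4, 0.2]
grip_width: 0.0851
finger_force: 0.0
t: 16.02
position: [0.627, -0.0583, 0.193]
tool_rot: [-179.9, 0.1, 0.1]
contact_force: [-0.5, 1.4, -0.4]
grip_width: 0.0853
finger_force: 0.0
[ 0.6270227  -0.05829777  0.19299728] [335 210] (array([337.9, 208.8]), array([ 0.6292, -0.0623]))
[528 168] (array([ 0.6584, -0.2305]), 0.0791)
```

View pics/b3.png

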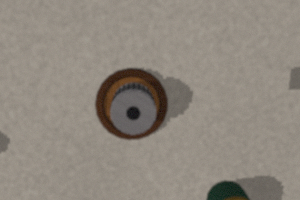

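The 38 mm roller is seated in its cup. Next is the 50 mm roller.

```bash
python3 -m pendant '[[[0.01,0.015,0.3,0],[0.01,0.015,0.55,0],[0.01,0.015,0.7,0],[0.01,0.015,0.8,0],[0.01,0.015,0.88,0],[0.01,0.015,0.93,0],[0.01,0.015,0.93,0],[0.01,0.015,0.93,0]]]'
python3 -m pendant '[[[0,0,0,0],[0,0,0,0],[0,0,0,0],[0,0,0,0],[0,0,0,0],[0,0,0,0]]]' -1
python3 -m pendant '[[[0,0,0,0],[0,0,-0.05,0],[0,0,-0.2,0],[0,0,-0.4,0],[0,0,-0.5,0],[0,0,-0.5,0]]]'
python3 - <<'E'
from h import *
s=env.observe();c=optics.camera_info("wrist");f=optics.grab_frame("wrist")
z=s["position"][2]+.032;p=proj(c,np.r_[s["position"][:2],z]).astype(int);print(s["position"],p,bore(c,f,p,z=z,w=16))
cv2.imwrite("pics/c2.png",np.hstack([f[:,:,::-1],optics.grab_frame("side")[:,:,::-1]])[::2,::2])
E
```

```text
t: 17.08
position: [0.63, -0.063, 0.009]
tool_rot: [180.0, -0.1, 0.0]
contact_force: [0.1, -0.2, 0.5]
grip_width: 0.0854
finger_force: 0.0
t: 17.82
position: [0.6297, -0.0633, 0.0095]
tool_rot: [180.0, -0.1, 0.0]
contact_force: [-1.2, -1.1, 4.4]
grip_width: 0.0469
finger_force: 60.6
t: 18.58
position: [0.6304, -0.0632, 0.1101]
tool_rot: [180.0, -0.2, 0.0]
contact_force: [0.1, 0.6, -3.9]
grip_width: 0.0471
finger_force: 62.4
[ 0.63039665 -0.06316085  0.11008378] [334 330] (array([331. , 329.7]), array([ 0.6307, -0.062 ]))
```

View pics/c2.png

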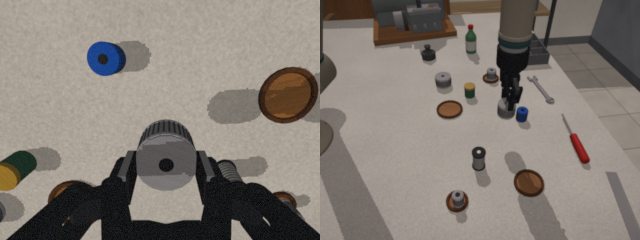

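The roller is held upright. The 50 mm cup is at the right, at wrist (577,188).

```bash
python3 -m pendant '[[[0.05,0.25,0,0],[0.1,0.55,0,0],[0.14,0.85,0,0],[0.14,0.85,0.1,0],[0.14,0.85,0.2,0],[0.14,0.85,0.2,0],[0.14,0.85,0.2,0]]]'
cat >> h.py <<'E'
def over(zoff):
    s=env.observe();c=optics.camera_info("wrist");f=optics.grab_frame("wrist")
    z=s["position"][2]+zoff;p=proj(c,np.r_[s["position"][:2],z]).astype(int);print(s["position"],p,bore(c,f,p,z=z,w=16))
    hsv=cv2.cvtColor(f,cv2.COLOR_RGB2HSV);m=((hsv[...,1]>105)&(hsv[...,0]<20)).astype(np.uint8)
    n,l,st,ce=cv2.connectedComponentsWithStats(m)
    for i in range(1,n):
        if st[i,4]>500:
            x,y,w,h=st[i,:4]; q=l==i; print(st[i])
            print("L",ray(c,(x,np.where(q[:,x])[0].mean()),.009),"R",ray(c,(x+w-1,np.where(q[:,x+w-1])[0].mean()),.009),"T",ray(c,(np.where(q[y])[0].mean(),y),.009))
E
python3 -c "
from h import *
over(.031)"
```

```text
t: 19.55
position: [0.6573, -0.2327, 0.0678]
tool_rot: [-180.0, 0.0, 0.0]
contact_force: [0.8, 0.0, -2.4]
grip_width: 0.0468
finger_force: 62.7
[ 0.65730309 -0.23270019  0.06775921] [333 329] (array([331. , 328.3]), array([ 0.6578, -0.2316]))
[ 270  185  127   95 6774]
L [ 0.66052178 -0.19443233] R [ 0.66071026 -0.2706802 ] T [ 0.69720086 -0.23364214]
```

```bash
python3 -m pendant '[[[0,0.005,0.1,0],[0,0.005,0.18,0],[0,0.005,0.23,0],[0,0.005,0.26,0],[0,0.005,0.27,0],[0,0.005,0.275,0],[0,0.005,0.28,0],[0,0.005,0.28,0]]]'
```

```text
t: 20.6
position: [0.6577, -0.234, 0.0135]
tool_rot: [180.0, -0.1, 0.0]
contact_force: [-2.0, 0.8, 4.5]
grip_width: 0.0471
finger_force: 63.4
```

```bash
python3 -m pendant '[[[0,0,0,0],[0,0,0,0],[0,0,0,0],[0,0,0,0]]]' 1
python3 -m pendant '[[[0,0,-0.2,0],[0,0,-0.5,0],[0,0,-0.8,0],[0,0,-0.9,0],[0,0,-0.9,0]]]'
python3 - <<'E'
from h import *
c=optics.camera_info("wrist");f=optics.grab_frame("wrist")
print(bore(c,f,proj(c,np.array([.6577,-.233,.044])).astype(int),z=.044,w=14))
E
python3 -m pendant '[[[-0.34,-0.8,0,0],[-0.34,-0.8,0,0],[-0.34,-0.8,0,0],[-0.34,-0.8,0,0]]]'
python3 -m pendant '[[[-0.34,-0.8,0,0],[-0.34,-0.8,0,0],[-0.34,-0.8,0,0],[-0.34,-0.8,0,0]]]'
python3 -m pendant '[[[-0.34,-0.8,0,0],[-0.34,-0.8,0,0],[-0.34,-0.8,0,0],[-0.34,-0.8,0,0],[-0.34,-0.8,0,0]]]'
python3 - <<'E'
from h import *
s=env.observe();c=optics.camera_info("wrist");f=optics.grab_frame("wrist")
p=proj(c,np.array([.455,.248,.04])).astype(int);print(s["position"],p,bore(c,f,p,w=12))
E
```

```text
t: 21.1
position: [0.6575, -0.234, 0.0121]
tool_rot: [180.0, -0.0, 0.0]
contact_force: [-1.7, -0.2, -0.6]
grip_width: 0.0854
finger_force: 0.0
t: 21.72
position: [0.6585, -0.2344, 0.1946]
tool_rot: [179.9, -0.3, 0.0]
contact_force: [0.2, 0.5, -1.2]
grip_width: 0.0854
finger_force: 0.0
(array([330.7, 214.3]), array([ 0.6574, -0.2329]))
t: 22.28
position: [0.5862, -0.0703, 0.1901]
tool_rot: [-179.9, 0.3, 0.3]
contact_force: [0.1, -0.9, 0.5]
grip_width: 0.0854
finger_force: 0.0
t: 22.78
position: [0.5193, 0.0879, 0.1907]
tool_rot: [-180.0, 0.2, 0.2]
contact_force: [0.2, -0.4, -0.5]
grip_width: 0.0851
finger_force: 0.0
t: 23.4
position: [0.4541, 0.2447, 0.1913]
tool_rot: [179.9, 0.0, 0.0]
contact_force: [0.2, 0.9, -0.0]
grip_width: 0.0853
finger_force: 0.0
[0.45408393 0.24465691 0.19128025] [328 210] (array([327.1, 208. ]), array([0.4575, 0.2491]))
```

```bash
python3 -m pendant '[[[0.015,-0.013,0.3,0],[0.015,-0.013,0.55,0],[0.015,-0.013,0.65,0]]]'; python3 - <<'E'
from h import *
s=env.observe();c=optics.camera_info("wrist");f=optics.grab_frame("wrist")
p=proj(c,np.array([.457,.249,.04])).astype(int);print(s["position"],p,bore(c,f,p,w=18))
E
```

```text
t: 23.82
position: [0.455, 0.2458, 0.0589]
tool_rot: [179.8, 0.3, -0.1]
contact_force: [0.7, 0.3, 0.5]
grip_width: 0.0855
finger_force: 0.0
[0.45502019 0.24579814 0.05894735] [327 273] (array([327.4, 272.2]), array([0.4576, 0.2488]))
```

```bash
python3 -m pendant '[[[0.008,-0.008,0,0],[0.008,-0.008,0.1,0],[0.008,-0.008,0.18,0],[0.008,-0.008,0.24,0],[0.008,-0.008,0.28,0],[0.008,-0.008,0.28,0],[0.008,-0.008,0.28,0]]]'
python3 -m pendant '[[[0,0,0,0],[0,0,0,0],[0,0,0,0],[0,0,0,0],[0,0,0,0],[0,0,0,0]]]' -1
python3 -m pendant '[[[0,0,0,0],[0,0,-0.05,0],[0,0,-0.2,0],[0,0,-0.4,0],[0,0,-0.5,0],[0,0,-0.5,0]]]'
python3 - <<'E'
from h import *
s=env.observe();c=optics.camera_info("wrist");f=optics.grab_frame("wrist")
z=s["position"][2]+.033;p=proj(c,np.r_[s["position"][:2],z]).astype(int);print(s["position"],p,bore(c,f,p,z=z,w=16))
cv2.imwrite("pics/d2.png",np.hstack([f[:,:,::-1],optics.grab_frame("side")[:,:,::-1]])[::2,::2])
E
```

```text
t: 24.75
position: [0.4582, 0.2503, 0.0066]
tool_rot: [-180.0, -0.1, 0.0]
contact_force: [0.2, -0.5, -0.3]
grip_width: 0.0853
finger_force: 0.0
t: 25.5
position: [0.458, 0.2494, 0.0075]
tool_rot: [179.9, -0.1, 0.1]
contact_force: [-0.8, -3.6, 7.9]
grip_width: 0.0589
finger_force: 62.2
t: 26.25
position: [0.4585, 0.2507, 0.1075]
tool_rot: [-179.9, -0.2, 0.0]
contact_force: [0.0, -0.1, -5.3]
grip_width: 0.0586
finger_force: 66.2
[0.45854045 0.25072609 0.10751392] [333 331] (array([332. , 331.7]), array([0.4586, 0.2515]))
```

View pics/d2.png

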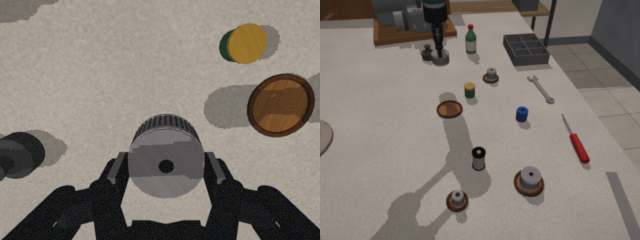

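The roller is held upright. Its cup is at wrist (562,210), and the tin at (490,86) is well to the side.

```bash
python3 -m pendant '[[[0.03,0.25,0,0],[0.05,0.55,0,0],[0.07,0.815,0,0],[0.07,0.815,0.1,0],[0.07,0.815,0.2,0],[0.07,0.815,0.2,0],[0.07,0.815,0.2,0]]]'
python3 -c "
from h import *
over(.033)"
```

```text
t: 27.22
position: [0.4717, 0.0873, 0.0659]
tool_rot: [180.0, 0.0, 0.1]
contact_force: [0.2, 0.6, -4.0]
grip_width: 0.0586
finger_force: 66.5
[0.4716655  0.08732663 0.06588769] [333 332] (array([330.1, 332.2]), array([0.4716, 0.0888]))
[ 254  176  148  105 7490]
L [0.4758759  0.13483946] R [0.47246013 0.04645708] T [0.51702506 0.08847225]
```

```bash
python3 -m pendant '[[[0,-0.003,0.1,0],[0,-0.003,0.18,0],[0,-0.003,0.23,0],[0,-0.003,0.26,0],[0,-0.003,0.27,0],[0,-0.003,0.275,0],[0,-0.003,0.28,0],[0,-0.003,0.28,0]]]'
```

```text
t: 28.28
position: [0.4722, 0.0878, 0.0116]
tool_rot: [-180.0, -0.1, 0.0]
contact_force: [-2.4, 0.1, 5.5]
grip_width: 0.0586
finger_force: 67.9
```

Contact with the floor, so I'll release, rise, back away and check everything.

```bash
python3 -m pendant '[[[0,0,0,0],[0,0,0,0],[0,0,0,0],[0,0,0,0]]]' 1
python3 -m pendant '[[[0,0,-0.2,0],[0,0,-0.5,0],[0,0,-0.8,0],[0,0,-0.9,0],[0,0,-0.9,0]]]'
python3 -m pendant '[[[-0.5,0,0,0],[-0.7,0,0,0],[-0.7,0,0,0],[-0.7,0,0,0],[-0.7,0,0,0]]]'
python3 - <<'E'
from h import *
a=optics.grab_frame("scene")[140:380,120:520,::-1];b=optics.grab_frame("side")[120:420,200:500,::-1]
cv2.imwrite("pics/z.png",np.hstack([cv2.resize(a,(450,270)),cv2.resize(b,(270,270))]))
cs,cd=optics.camera_info("scene"),optics.camera_info("side")
E
```

```text
t: 28.78
position: [0.4719, 0.0878, 0.0102]
tool_rot: [180.0, -0.0, 0.0]
contact_force: [0.4, -0.9, 0.3]
grip_width: 0.0851
finger_force: 0.0
t: 29.4
position: [0.4729, 0.0878, 0.1918]
tool_rot: [-180.0, -0.2, 0.0]
contact_force: [-0.4, 0.9, -0.6]
grip_width: 0.0855
finger_force: 0.0
t: 30.02
position: [0.3335, 0.0877, 0.19]
tool_rot: [180.0, -0.1, 0.0]
contact_force: [0.6, -0.6, -0.7]
grip_width: 0.0851
finger_force: 0.0
```

View pics/z.png

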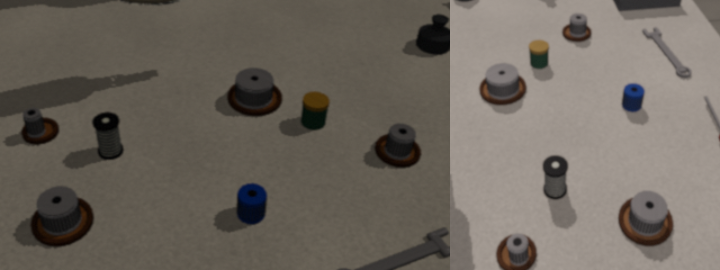

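All four rollers stand in their own cups, and the spool, tin and blue part haven't moved. The 26 mm roller at crop (33,118) looks off-centre in its cup at (40,130), so I'll measure it.

```bash
python3 - <<'E'
from h import *
out=[]
for n in("scene","side"):
    c=optics.camera_info(n);f=optics.grab_frame(n)
    for z in(.044,):
        p=proj(c,np.array([.470,-.258,z])).astype(int);print(n,p,bore(c,f,p,z=z,w=5))
    p=proj(c,np.array([.469,-.256,.009])).astype(int)
    print("cup px",p); out.append(cv2.resize(f[p[1]-35:p[1]+25,p[0]-35:p[0]+35,::-1],(392,336),interpolation=cv2.INTER_CUBIC))
cv2.imwrite("pics/z2.png",np.hstack(out))
E
```

```text
scene [149 239] (array([147.5, 239.6]), array([ 0.4692, -0.2605]))
cup px [154 254]
side [274 386] (array([274.3, 388.3]), array([ 0.469 , -0.2606]))
cup px [275 399]
```

View pics/z2.png

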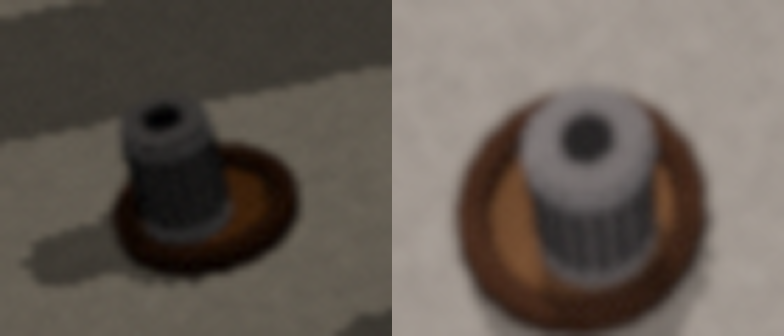

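```bash
python3 - <<'E'
from h import *
out=[];a=np.linspace(0,2*np.pi,60)
for n in("scene","side"):
    c=optics.camera_info(n);f=optics.grab_frame(n)
    p=proj(c,np.array([.469,-.256,.009])).astype(int);x0,y0=p-[35,35]
    im=cv2.resize(f[y0:y0+60,x0:x0+70,::-1],(392,336),interpolation=cv2.INTER_CUBIC)
    for (x,y),r,z,col in(((.469,-.2605),.013,.044,(0,255,0)),((.469,-.2605),.013,.004,(0,255,0)),((.469,-.256),.028,.009,(255,0,255)),((.469,-.256),.021,.004,(255,255,0))):
        q=np.array([(proj(c,np.array([x+r*np.cos(t),y+r*np.sin(t),z]))+.5-[x0,y0])*5.6 for t in a]).astype(int)
        cv2.polylines(im,[q],True,col,1)
    out.append(im)
cv2.imwrite("pics/z3.png",np.hstack(out))
E
```

```text
(no output)
```

View pics/z3.png

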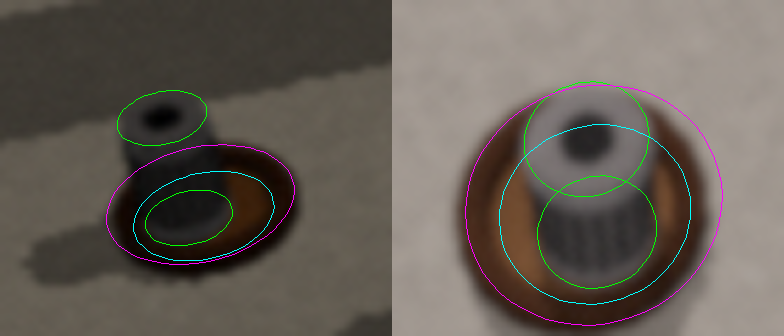

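The overlay of an upright roller on the cup floor matches both views to within calibration. The 26 mm roller is flat on the floor inside the recess, so I'm handing in.

```bash
python3 -c "
from cell import order
print(order.hand_in())"
```

```text
the job is handed in; nothing more can be done
None
```

All four rollers stand upright in the cups of their own size, each set down rather than dropped; the spool and tin were left where they stood, and the job was handed in at about 30 s, with no verdict returned.

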